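# Dock the sensor chip past the eccentric cam lock

### The arm

A 6-joint arm with a two-finger parallel gripper is mounted at the origin on a cart in front of the work surface, level with it; the furniture and walls round the work are solid. World frame = base frame: x ahead of the robot, y to its left, z up, the work surface at z = 0. Lengths are in m, angles in rad, forces in N, time in s.
With the tool pointing down it reaches from about 0.275 to 0.725 m from the base axis. Payload 5.6 kg.
Tool frame: the origin (TCP) lies at the very end of the fingers, on their centre line; the grasp point (between the pads) lies 19 mm behind it; z points along the fingers, y is the line along which they close (so a half turn about z gives the same grasp; the last joint's range is limited). The gripper opens to 85 mm and grips with 20 to 120 N. Pads are 22 mm wide; open, the fingers measure 114 mm over their backs; the gripper's body (76 mm by 85 mm) begins 54 mm behind the grasp point. The pads swing forward as they close: fully open they stand 13 mm farther back than shut.
Start: joints at [1.463, 0.255, 0.108, 0, -1.424, -0.285], TCP at [0.211, 0.508, 0.211] pointing down, gripper open.
Joint ranges: [-2.95, 2.95], [-1.21, 1.97], [-1.09, 1.5], [-2.87, 1.71], [-2.94, -0.07], [-3.05, 3.05]. Speed limits (rad/s): [2.57, 2.57, 3.14, 3.14, 3.14, 3.14].

### API

Orientations are given as [roll, pitch, yaw] about the fixed x, y, z axes, in that order (R = Rz(yaw) Ry(pitch) Rx(roll)).
In Python, from rig import robot gives the robot as it stands. The module is installed in compiled form; this text tells all that it offers.
- The arm moves only by the shell command python3 -m creep 'ROWS' [FORCE]. ROWS is JSON, one flat list of numbers, 7 for each row, row after row: the turn, a rotation vector about the world's x, y, z in units of 60 degrees (1.0 is 60 degrees), then the shift along the world's x, y, z in units of 0.4 m (1.0 is 0.4 m), then the opening, from 0 (shut) to 1 (fully open). In form: [rx, ry, rz, x, y, z, fingers, rx, ry, rz, x, y, z, fingers, ...]. A call has 1 to 20 rows; each row is the pose to reach, as a shift and turn from the pose commanded when the call began; what a row does not reach only later rows make up. A row lasts 1/8 s, in which the tool goes at most 62.5 mm and 10.7 degrees, less where a joint would pass 70% of its speed; a pose out of reach is approached as far as the arm can. A call with a number of a shift or a turn outside -1 to 1 is refused whole. A call with a gripper value outside its range is refused whole. The fingers move at their own pace and stop on an object; FORCE is the grip in N (left out, the last holds). Time passes only in rows, so rows that repeat a pose let the fingers close. It gives the time, the measured TCP pose, the force, the opening and the grip force at its end, in the units of the state.
- robot.read_state(): the state, without advancing time (a new reading comes with each control period).
- robot.get_image(name): name is "side" or "top" or "wrist"; returns a dict with "color" (480x640x3 uint8, red, green, blue), "depth" (480x640 float32, m along the optical axis (not along the pixel's ray), 0 where there is no reading), "fx", "fy", "cx", "cy" (pixels), "camera_from_world" (4x4, takes a point from world to camera coordinates); the wrist camera has in their place "tool_from_camera" (4x4, takes a point from camera to tool coordinates, whose origin is the TCP and whose axes are the flange's). Camera axes: x right, y down, z forward; pixel columns grow to the right and rows downward; lengths in m; the calibration is good to about 2 mm. A picture is of the moment at which its call begins: read the wrist's pose just before it.
- robot.close_job(): hands the job in; it is judged then, once.
The state is a dict: "clock": time; "qpos": joint angles; "qvel": joint speeds; "joint_efforts": joint torques, N m; "position": TCP position; "tool_rot": TCP orientation; "contact_force": force on the tool from outside, world axes, zero at the start; "torque": the same for the moment, N m; "width": finger opening in m; "gripper_force": force on a finger pad.
Only numpy, scipy, OpenCV 4.12 (cv2) and the standard library are available. Lean on these libraries where they do the work, as an engineer would, in place of code of your own. Each camera call takes 0.05 s, during which the arm holds its last target. There are 200 camera calls.

### The job

Dock the sensor chip in the metal jig: with the fingertips, push the cam's lever round until the cam's low point faces the slide's cross arm (the lever then points straight forward, the way the slide travels), and only then push the slide forward by its upright end plate until it is fully home, with the plate up against the ends of the rails. Grip and lift nothing: the chip stays lying in its pocket and rides along, and the small bottle, the beaker and the chip case stay where they are.

Things in the scene. Friction and masses are not known exactly. Their poses are not given: they have to be found in the camera images.
- jig: Docking jig bolted to the bench: aluminium base 180 x 160 x 12 mm, two steel rails, bridge-like dock cover (top z 47 mm) at the far end. Origin on the bench, midway between the rails; x points forward (slide travel, into the dock), y left, z up. Base: x -90 to 90, y -115 to 45 mm; rails' rear ends x = -51; cover x 34 to 86, y -38 to 38.
- slide (a joint): Travel of the grey follower slide along the jig's x, m: 0 = back (its start), 0.024 = fully home at its stop. About 2 N of friction; stays where left. With the cam within about 0.5 rad of its low point it can go fully home; otherwise its cross arm meets the cam's rim and it stops short.
- push_face (a point): Middle of the rear face of the slide's upright end plate, the face to push on, 45 mm above the bench. The plate is 74 mm wide (jig y), 10 mm thick (jig x), and spans z 14 to 64 mm. At travel 0 it lies at x = -84, y = 0 mm in the jig's frame and it moves with the slide. The bench behind it is free; the base plate reaches 6 mm behind it.
- cam (a joint): Angle of the eccentric cam, rad, about its upright pin: 0 = low point facing the cross arm, lever pointing forward (jig +x); positive = clockwise from there seen from above (1.57: lever to jig -y). Starts between 1.65 and 2.6. Turns from -0.6 to 2.75 with no stop or click at 0; friction 0.08 N m; stays where left. The lever lies over the high lobe.
- cam_pin (a point): Centre of the cam's pin, on the jig at x = 5.5, y = -75 mm in its frame, 49 mm above the bench. The steel cam disc on it is 44 mm in diameter, 13 mm thick, set 12 mm off-centre.
- fin (a point): Middle of the black upright fin on the lever, 60 mm from the pin, 74 mm above the bench. The fin is 36 mm long along the lever, 10 mm thick, and spans z 52 to 86 mm; push on its broad sides. The dark lever bar below it is 84 mm long, 10 mm wide, z 47 to 55 mm.
- chip: Sensor chip carrier, white, 18 x 38 x 9 mm, 12 g, loose in the slide's shallow pocket (5 mm deep walls) just short of the dock cover. Origin at the middle of its underside, 24 mm above the bench. Not to be gripped or lifted.
- bottle: Bystander: small white bottle with blue cap, 47 mm across, 98 mm tall, beyond the dock. Origin under its centre.
- beaker: Bystander: clear beaker, 46 mm across, 60 mm tall, left of the jig's dock. Origin under its centre.
- case: Bystander: dark chip case, 44 x 62 x 14 mm, flat on the bench left of the jig. Origin under its centre.
- cross_face (a point): Point on the front face of the slide's steel cross arm, the face that the cam blocks: x = -30, y = -75 mm in the jig's frame with the slide back, 37 mm above the bench. The arm reaches from y 18 to -94 mm, 12 mm thick, top at z 43 mm.

How it is judged:
By the outcome, as a careful person would: the job done as asked, in the order asked, and still so for the second after the job is handed in, with the robot touching nothing.
It also fails if it takes over 45 s, if anything falls off the work surface, if the arm or the gripper's body presses on something with over 40 N, if the wrist force passes 120 N, or if a joint passes its speed limit or range.

## Working session

There is one attempt and no reset: what is moved stays moved. The work goes in short steps, Python scripts to look and compute and a shell command to move; the robot and the scene stay as the last step left them, time stands still between calls to the robot, and variables do not carry over. Pictures are saved under pics/ and viewed, at most 10 in all, crops included, and the job is handed in when it is done.

```bash
mkdir -p pics; cat > h.py <<'E'
import numpy as np, cv2
from rig import robot
def grab(n):
    d=robot.get_image(n); return d
def save(d,f): cv2.imwrite('pics/'+f,d['color'][:,:,::-1])
def ray(d,u,v,z=None):
    "world point of pixel at world height z, or from depth"
    T=np.linalg.inv(d['camera_from_world']); r=np.array([(u-d['cx'])/d['fx'],(v-d['cy'])/d['fy'],1.])
    if z is None: return T[:3,:3]@(r*d['depth'][int(v),int(u)])+T[:3,3]
    w=T[:3,:3]@r; return T[:3,3]+w*(z-T[2,3])/w[2]
E
python3 - <<'E'
from h import *
import pickle
for n in('top','side'):
    d=grab(n);save(d,n+'0.png');pickle.dump(d,open(n+'0.pkl','wb'))
    print(np.linalg.inv(d['camera_from_world']).round(3).tolist())
s=robot.read_state();print(s)
E
```

```text
[[-0.016, -0.984, 0.177, 0.415], [-0.999, 0.022, 0.033, -0.284], [-0.037, -0.176, -0.984, 0.925], [0.0, 0.0, 0.0, 1.0]]
[[0.87, -0.24, 0.432, 0.199], [-0.494, -0.444, 0.748, -0.927], [0.012, -0.864, -0.504, 0.492], [0.0, 0.0, 0.0, 1.0]]
{'clock': 0.1, 'qpos': array([ 1.46258182e+00,  2.55692833e-01,  1.07131470e-01, -3.96651826e-04,
       -1.42387962e+00, -2.84617357e-01]), 'qvel': array([-0.00034678, -0.00211117,  0.00216409,  0.00160357, -0.00092941,
        0.00043116]), 'joint_efforts': array([-4.06728490e-03, -3.87609994e+01,  2.38473862e+01,  5.37808120e+00,
       -3.83785387e-03,  1.08396428e-06]), 'position': array([0.21031321, 0.50769618, 0.21048652]), 'tool_rot': array([ 3.13990401e+00, -8.53047568e-05, -3.92890184e-01]), 'contact_force': array([ 0.36000264,  0.68174642, -0.52231835]), 'torque': array([ 0.02239236, -0.01668199, -0.02652358]), 'gripper_force': 0.0, 'width': 0.08524294838283872}
```

View pics/top0.png

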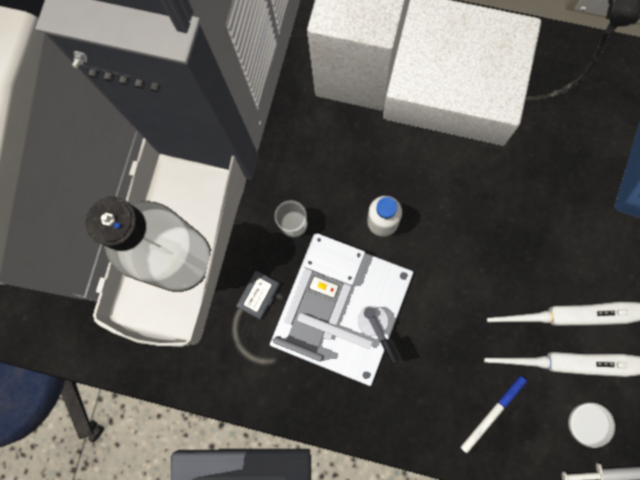

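View pics/side0.png

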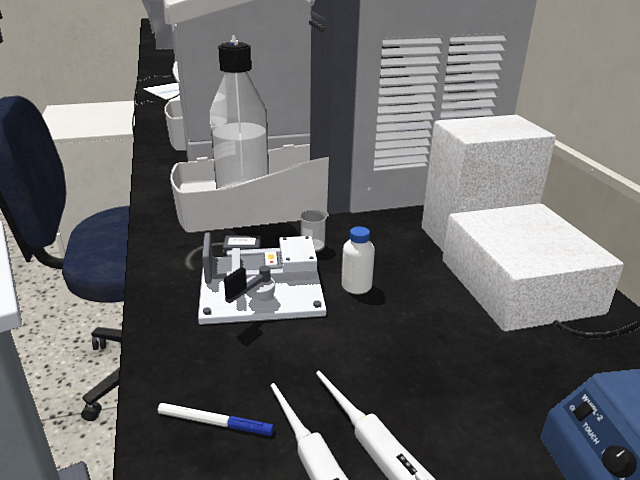

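The top view shows the jig around (342,308): cover at (335,258), slide end plate at (303,348), cam pin at (372,313) and the lever running to (395,358). The bottle is at (384,213), the beaker at (291,217) and the case at (258,296). I'll enlarge both views to get corner positions.

```bash
python3 - <<'E'
import pickle,cv2
for n,(x,y,w,h) in dict(top=(225,185,200,210),side=(180,200,210,150)).items():
    c=pickle.load(open(n+'0.pkl','rb'))['color'][y:y+h,x:x+w,::-1]
    k={'top':2.8,'side':3.8}[n]
    cv2.imwrite(f'pics/{n}c.png',cv2.resize(c,None,fx=k,fy=k,interpolation=cv2.INTER_CUBIC))
E
```

```text
(no output)
```

View pics/topc.png

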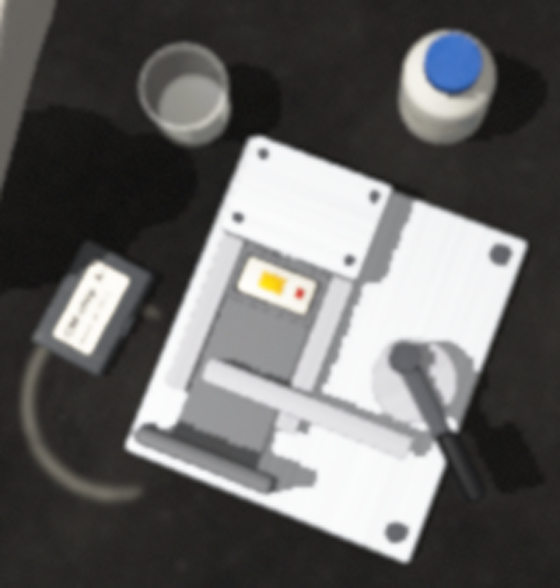

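View pics/sidec.png

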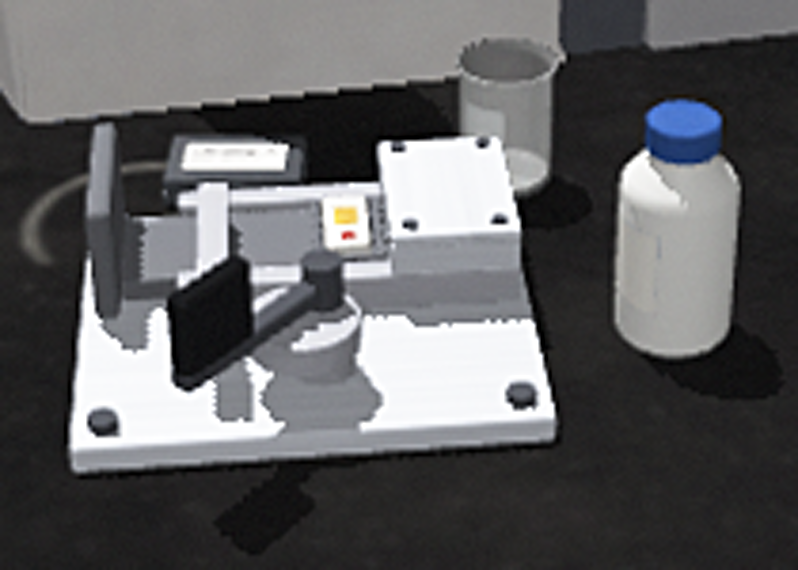

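The top crop gives the base-plate corners: right front (527,241), right rear (408,560) and left rear (127,445). The pin cap is at (405,355), the fin's outer end about (470,495). In the side crop, the fin's top edge runs from (170,293) to (247,258) and the pin cap is at (322,258).

```bash
cat > jig.py <<'E'
from h import *
import pickle
from scipy.optimize import least_squares
t=pickle.load(open('top0.pkl','rb'));s=pickle.load(open('side0.pkl','rb'))
def proj(d,p):
    c=d['camera_from_world']@np.append(p,1); return np.array([d['fx']*c[0]/c[2]+d['cx'],d['fy']*c[1]/c[2]+d['cy']])
T=lambda u,v:(225+u/2.8,185+v/2.8); S=lambda u,v:(180+u/3.8,200+v/3.8)
obs=[(t,T(527,241),(90,-115,12)),(t,T(408,560),(-90,-115,12)),(t,T(127,445),(-90,45,12)),(t,T(258,135),(86,38,47)),
 (s,S(555,408),(90,-115,12)),(s,S(72,450),(-90,-115,12)),(s,S(378,143),(34,38,47)),(s,S(393,243),(34,-38,47)),(s,S(520,232),(86,-38,47))]
def W(q,p):
    c,n=np.cos(q[2]),np.sin(q[2]); x,y,z=np.array(p)/1000; return np.array([q[0]+c*x-n*y,q[1]+n*x+c*y,z])
def L(a,r,o,z):  # lever point in jig, mm
    return (5.5+r*np.cos(a)+o*np.sin(a),-75-r*np.sin(a)+o*np.cos(a),z)
if __name__=='__main__':
    f=lambda q:np.concatenate([proj(d,W(q,p))-uv for d,uv,p in obs])
    q=least_squares(f,[.4,-.3,-.3],loss='soft_l1');print(q.x.round(4),f(q.x).round(1).tolist()); q=q.x
    np.save('q.npy',q)
    fo=[(s,S(170,293),78,86),(s,S(247,258),42,86),(s,S(180,388),84,50)]
    g=lambda a:np.concatenate([proj(d,W(q,L(a[0],r,0,z)))-uv for d,uv,r,z in fo])
    a=least_squares(g,[2.]);print('cam',a.x,g(a.x).round(1))
    print('pin',proj(t,W(q,(5.5,-75,65))),T(405,355))
    print('pin',W(q,(5.5,-75,49)),'fin',W(q,L(a.x[0],60,0,74)),'push',W(q,(-84,0,45)),'base z',ray(t,*T(470,290)))
    for n,uv,z in(('bottle',T(453,62),.098),('beaker',T(185,85),.06),('case',T(93,308),.014)):
        print(n,ray(t,*uv,z))
E
python3 jig.py
```

```text
[ 0.4933 -0.2455 -0.3916] [0.6, 0.6, 0.3, 1.4, -0.8, 1.5, -0.4, 0.2, 1.6, 1.8, -0.2, -0.7, 0.7, -1.0, 0.3, -2.3, 1.4, -1.3]
cam [2.30884305] [ 1.6  1.4 -0.2 -1.5 -2.3  1.1]
pin [369.98453339 312.42143768] (369.6428571428571, 311.7857142857143)
pin [ 0.46974655 -0.31696278  0.049     ] fin [ 0.41548972 -0.34257911  0.074     ] push [ 0.41565147 -0.21347862  0.045     ] base z [ 0.50814317 -0.35426179  0.00913554]
bottle [ 0.61208904 -0.34304474  0.098     ]
beaker [ 0.61230039 -0.20696221  0.06      ]
case [ 0.50192806 -0.1528513   0.014     ]
```

Residuals are under about 2 px. The jig sits at (0.493, -0.2455) with yaw -0.392, the cam is at about 2.31 rad, and the pin projects onto the spot where I see it. I'll shut the fingers and go to a point beside the fin, turning the tool so the finger back lies parallel to it.

```bash
python3 -m creep '[0,0,-0.735,0.16,-0.68,0,0, 0,0,-0.735,0.16,-0.68,0,0, 0,0,-0.735,0.16,-0.68,0,0, 0,0,-0.735,0.16,-0.68,0,0, 0,0,-0.735,0.16,-0.68,0,0, 0,0,-0.735,0.16,-0.68,0,0]' && python3 -m creep '[0,0,-0.735,0.16,-0.68,0,0, 0,0,-0.735,0.16,-0.68,0,0, 0,0,-0.735,0.16,-0.68,0,0, 0,0,-0.735,0.16,-0.68,0,0, 0,0,-0.735,0.16,-0.68,0,0, 0,0,-0.735,0.16,-0.68,0,0, 0,0,-0.735,0.16,-0.68,0,0]'; cat >> jig.py <<'E'
def lev(a,tang,rad=60,z=60,q=np.load('q.npy') if __name__!='__main__' else None):
    "tool at lever angle a, centre tang mm along push direction from fin middle -> shift, turn units from the present pose"
    p=L(a,rad,tang,z); return rel(W(q,p),q[2]-a)
def rel(w,yaw):
    st=robot.read_state(); P=st['position']; y0=st['tool_rot'][2]
    dy=(yaw-y0+np.pi)%(2*np.pi)-np.pi
    return ((w-P)/.4).round(3).tolist(),round(dy/(np.pi/3),3)
E
python3 -c "
from jig import *
print(lev(2.31,-35,z=130),lev(2.31,-35)); print(robot.read_state()['qpos'])"
```

```text
clock: 0.85
position: [0.2746, 0.2344, 0.2114]
tool_rot: [-3.141, 0.001, -1.165]
contact_force: [1.0, 0.4, 0.3]
width: -0.0001
gripper_force: 0.0
clock: 1.72
position: [0.3386, -0.0353, 0.211]
tool_rot: [3.141, -0.0, -1.932]
contact_force: [-0.2, 0.0, -0.4]
width: 0.0002
gripper_force: 0.0
([0.155, -0.689, -0.203], np.float64(-0.735)) ([0.155, -0.689, -0.378], np.float64(-0.735))
[ 3.66343645e-01 -1.76317927e-01 -3.45934045e-01 -3.32258577e-04
 -1.40182638e+00 -7.27340841e-01]
```

```bash
python3 -m creep '[0,0,-0.735,0.155,-0.69,-0.2,0, 0,0,-0.735,0.155,-0.69,-0.2,0, 0,0,-0.735,0.155,-0.69,-0.2,0, 0,0,-0.735,0.155,-0.69,-0.2,0, 0,0,-0.735,0.155,-0.69,-0.2,0, 0,0,-0.735,0.155,-0.69,-0.2,0, 0,0,-0.735,0.155,-0.69,-0.2,0, 0,0,-0.735,0.155,-0.69,-0.25,0, 0,0,-0.735,0.155,-0.69,-0.3,0, 0,0,-0.735,0.155,-0.69,-0.375,0, 0,0,-0.735,0.155,-0.69,-0.375,0]'
python3 - <<'E'
from jig import *
print(robot.read_state()['contact_force'])
d=grab('side');c=d['color'][170:370,160:420,::-1]
cv2.imwrite('pics/s1.png',cv2.resize(c,None,fx=3,fy=3,interpolation=cv2.INTER_CUBIC))
for k in range(0,14):
    a=2.31*(1-k/13); print(k,round(a,2),lev(a,-19))
print('contact',lev(2.31,-19))
E
```

```text
clock: 3.1
position: [0.3996, -0.3097, 0.0604]
tool_rot: [3.139, -0.002, -2.7]
contact_force: [0.1, 0.1, -0.1]
width: -0.0
gripper_force: 0.0
[ 0.13612727  0.07180679 -0.12952119]
0 2.31 ([0.017, -0.037, -0.005], np.float64(-0.002))
1 2.13 ([0.023, -0.064, -0.005], np.float64(0.168))
2 1.95 ([0.034, -0.089, -0.005], np.float64(0.337))
3 1.78 ([0.049, -0.113, -0.005], np.float64(0.507))
4 1.6 ([0.068, -0.133, -0.005], np.float64(0.677))
5 1.42 ([0.091, -0.15, -0.005], np.float64(0.846))
6 1.24 ([0.116, -0.162, -0.005], np.float64(1.016))
7 1.07 ([0.142, -0.17, -0.005], np.float64(1.186))
8 0.89 ([0.17, -0.173, -0.005], np.float64(1.355))
9 0.71 ([0.198, -0.171, -0.005], np.float64(1.525))
10 0.53 ([0.225, -0.164, -0.005], np.float64(1.695))
11 0.36 ([0.25, -0.152, -0.005], np.float64(1.864))
12 0.18 ([0.273, -0.136, -0.005], np.float64(2.034))
13 0.0 ([0.293, -0.117, -0.005], np.float64(2.204))
contact ([0.017, -0.037, -0.005], np.float64(-0.002))
```

View pics/s1.png

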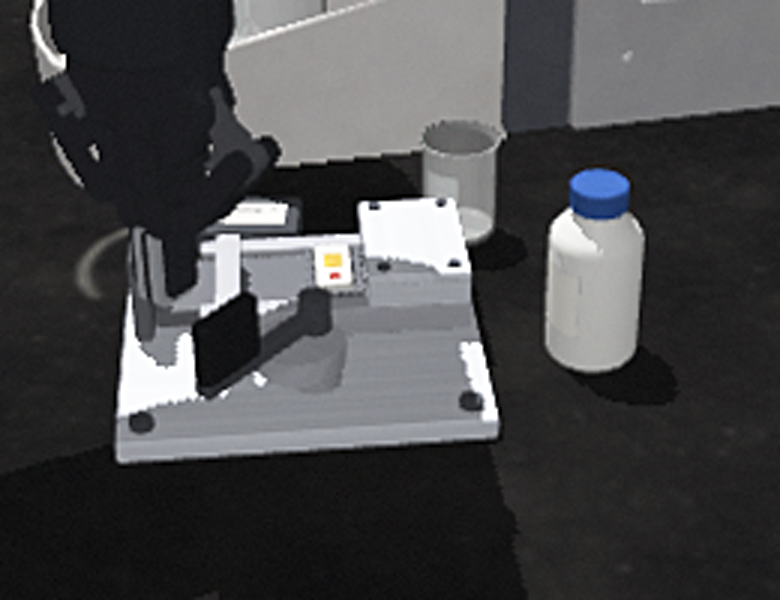

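The fingertips (182,292) stand just behind the fin (227,343), level with it and clear of everything else. I'll push the first half of the arc in half-steps.

```bash
python3 -m creep '[0,0,0,0.01,-0.02,-0.005,0, 0,0,0,0.017,-0.037,-0.005,0, 0,0,0.085,0.02,-0.05,-0.005,0, 0,0,0.168,0.023,-0.064,-0.005,0, 0,0,0.25,0.028,-0.077,-0.005,0, 0,0,0.337,0.034,-0.089,-0.005,0, 0,0,0.42,0.041,-0.101,-0.005,0, 0,0,0.507,0.049,-0.113,-0.005,0, 0,0,0.59,0.058,-0.123,-0.005,0, 0,0,0.677,0.068,-0.133,-0.005,0, 0,0,0.76,0.079,-0.142,-0.005,0, 0,0,0.846,0.091,-0.15,-0.005,0, 0,0,0.846,0.091,-0.15,-0.005,0]'
python3 - <<'E'
from jig import *
d=grab('side');c=d['color'][170:370,160:420,::-1]
cv2.imwrite('pics/s2.png',cv2.resize(c,None,fx=3,fy=3,interpolation=cv2.INTER_CUBIC))
for k in range(0,9):
    a=1.42*(1-k/8); print(k,round(a,2),lev(a,-19))
E
```

```text
clock: 4.78
position: [0.4374, -0.3726, 0.0596]
tool_rot: [-3.141, -0.0, -1.817]
contact_force: [-0.7, 0.6, -0.6]
width: -0.0002
gripper_force: 0.0
0 1.42 ([-0.001, 0.004, 0.001], np.float64(0.006))
1 1.24 ([0.024, -0.008, 0.001], np.float64(0.176))
2 1.06 ([0.051, -0.016, 0.001], np.float64(0.345))
3 0.89 ([0.079, -0.019, 0.001], np.float64(0.515))
4 0.71 ([0.107, -0.017, 0.001], np.float64(0.684))
5 0.53 ([0.134, -0.01, 0.001], np.float64(0.854))
6 0.35 ([0.159, 0.002, 0.001], np.float64(1.023))
7 0.18 ([0.182, 0.018, 0.001], np.float64(1.193))
8 0.0 ([0.202, 0.038, 0.001], np.float64(1.362))
```

View pics/s2.png

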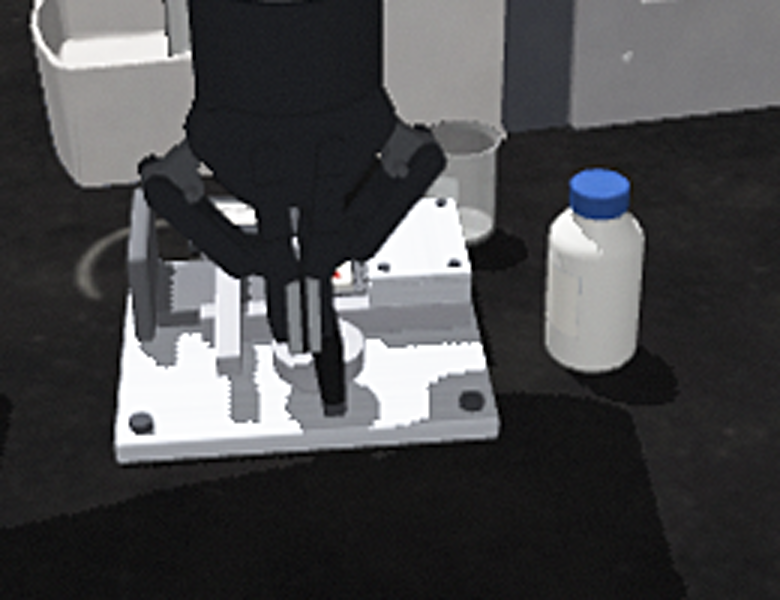

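The lever (tip about (335,408)) has come round with the fingers flush on its side, and it now points right. I'll carry on in two calls, up to the end of the arc.

```bash
python3 -m creep '[0,0,0.085,0.012,-0.004,0,0, 0,0,0.17,0.024,-0.009,0,0, 0,0,0.26,0.037,-0.014,0,0, 0,0,0.345,0.051,-0.017,0,0, 0,0,0.43,0.065,-0.02,0,0, 0,0,0.515,0.079,-0.021,0,0, 0,0,0.6,0.093,-0.021,0,0, 0,0,0.684,0.107,-0.019,0,0, 0,0,0.684,0.107,-0.019,0,0]'
python3 - <<'E'
from jig import *
for k in range(0,9):
    a=.71*(1-k/8); print(k,round(a,2),lev(a,-19))
E
```

```text
clock: 5.95
position: [0.48, -0.3799, 0.0596]
tool_rot: [-3.141, -0.001, -1.102]
contact_force: [1.3, -0.5, -0.5]
width: 0.0001
gripper_force: 0.3
0 0.71 ([-0.0, 0.002, 0.001], np.float64(0.0))
1 0.62 ([0.014, 0.005, 0.001], np.float64(0.085))
2 0.53 ([0.027, 0.009, 0.001], np.float64(0.17))
3 0.44 ([0.04, 0.014, 0.001], np.float64(0.254))
4 0.35 ([0.052, 0.021, 0.001], np.float64(0.339))
5 0.27 ([0.064, 0.028, 0.001], np.float64(0.424))
6 0.18 ([0.075, 0.037, 0.001], np.float64(0.509))
7 0.09 ([0.085, 0.046, 0.001], np.float64(0.593))
8 0.0 ([0.095, 0.056, 0.001], np.float64(0.678))
```

Now the rest of the arc. After that I'll back off to the jig's right (-y), rise and look.

```bash
python3 -m creep '[0,0,0.085,0.014,0.005,0,0, 0,0,0.17,0.027,0.009,0,0, 0,0,0.255,0.04,0.014,0,0, 0,0,0.34,0.052,0.021,0,0, 0,0,0.425,0.064,0.028,0,0, 0,0,0.51,0.075,0.037,0,0, 0,0,0.59,0.085,0.046,0,0, 0,0,0.678,0.095,0.055,0,0, 0,0,0.678,0.095,0.056,0,0, 0,0,0.678,0.085,0.025,0,0, 0,0,0.678,0.065,-0.02,0,0, 0,0,0.678,0.065,-0.02,0,0]'
python3 - <<'E'
from jig import *
import pickle
for n in('top','side'):
    d=grab(n);pickle.dump(d,open(n+'1.pkl','wb'))
    x,y,w,h=dict(top=(270,210,170,190),side=(200,215,150,110))[n]
    cv2.imwrite(f'pics/{n}3.png',cv2.resize(d['color'][y:y+h,x:x+w,::-1],None,fx=3 if n=='top' else 5,fy=3 if n=='top' else 5,interpolation=cv2.INTER_CUBIC))
q=np.load('q.npy');print(robot.read_state()['position'])
for a in(-.2,0,.2):
    print(a,[(proj(s,W(q,L(a,r,0,z)))-(200,215))*5 for r,z in((42,86),(78,86),(84,50))],[(proj(t,W(q,L(a,r,0,86)))-(270,210))*3 for r in(42,78)])
E
```

```text
clock: 7.45
position: [0.5044, -0.3894, 0.059]
tool_rot: [3.141, 0.0, -0.393]
contact_force: [-0.2, -0.1, -0.3]
width: 0.0001
gripper_force: 0.0
[ 0.50507718 -0.38821356  0.05906219]
-0.2 [array([468.54234713, 168.1100249 ]), array([588.79052257, 148.78727001]), array([606.37102682, 251.17001989])] [array([316.54580337, 213.56256697]), array([329.10547955, 136.99072276])]
0 [array([474.22255517, 183.11950201]), array([601.28449169, 176.19626796]), array([619.81922212, 281.78852188])] [array([334.3001632, 218.4596594]), array([361.88568244, 145.91016169])]
0.2 [array([474.01134215, 198.73207484]), array([603.09869656, 205.15043172]), array([622.0680456 , 314.20010843])] [array([350.79648611, 226.76630691]), array([392.41189377, 161.1013335 ])]
```

View pics/side3.png

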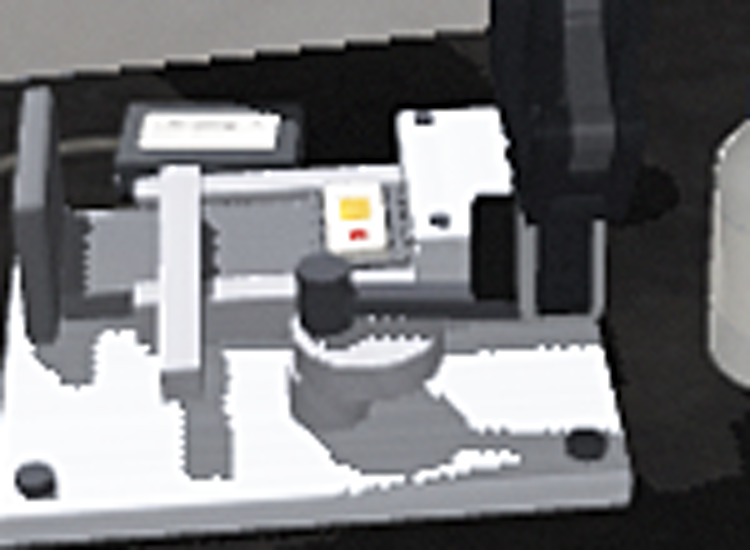

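View pics/top3.png

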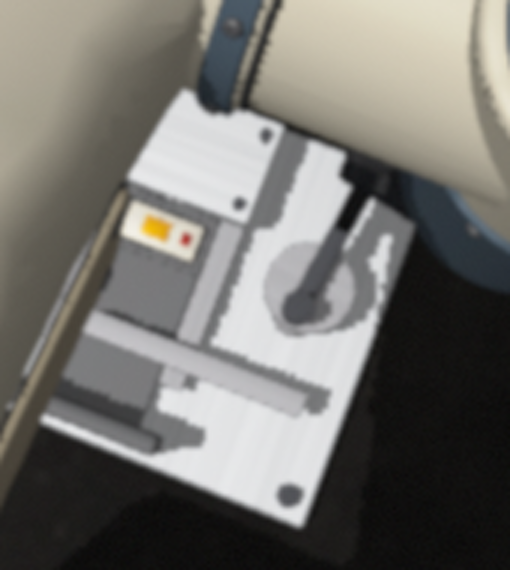

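The side crop shows the fin's inner top edge at about (475,195), between my predictions for 0 and 0.2 rad. The top crop shows the lever running (300,307) to (347,218), so the angle is about 0.1 with part of it hidden. I'll hover behind the slide to clear the view and measure properly.

```bash
python3 -m creep '[0,0,0,0,-0.01,0.1,0, 0,0,0,0,-0.01,0.25,0, 0,0,0,0,-0.01,0.25,0, 0,0,0,-0.305,0.47,0.25,0, 0,0,0,-0.305,0.47,0.25,0, 0,0,0,-0.305,0.47,0.25,0, 0,0,0,-0.305,0.47,0.25,0, 0,0,0,-0.305,0.47,0.25,0, 0,0,0,-0.305,0.47,0.25,0]'
python3 - <<'E'
from jig import *
q=np.load('q.npy')
d=grab('side')
cv2.imwrite('pics/s4.png',cv2.resize(d['color'][225:305,240:350,::-1],None,fx=7,fy=7,interpolation=cv2.INTER_CUBIC))
# lever points from depth: z 50..90 mm, near pin, 25..84 mm out
ys,xs=np.mgrid[200:340,200:400]; Z=d['depth'][200:340,200:400]
c=np.stack([(xs-d['cx'])/d['fx']*Z,(ys-d['cy'])/d['fy']*Z,Z,np.ones_like(Z)],-1)@np.linalg.inv(d['camera_from_world']).T
p=c[...,:3]-[q[0],q[1],0]; cs,sn=np.cos(q[2]),np.sin(q[2])
J=np.stack([p[...,0]*cs+p[...,1]*sn,-p[...,0]*sn+p[...,1]*cs,p[...,2]],-1)*1000
r=np.hypot(J[...,0]-5.5,J[...,1]+75)
m=(Z>0)&(J[...,2]>60)&(J[...,2]<84)&(r>38)&(r<82)&(J[...,1]<-45)
f=J[m];print(len(f),f.mean(0),np.polyfit(f[:,0],f[:,1],1),np.percentile(f,[2,98],axis=0))
for a in(0,.1,.2): print(a,[((proj(s,W(q,L(a,r,0,z)))-(240,225))*7).round() for r,z in((42,86),(78,86),(84,50))])
E
```

```text
clock: 8.68
position: [0.384, -0.1995, 0.1593]
tool_rot: [-3.142, -0.001, -0.389]
contact_force: [0.4, -0.3, 0.5]
width: 0.0001
gripper_force: 0.0
390 [ 62.86908953 -85.58325955  72.69821098] [ -0.14744873 -76.31329196] [[ 45.65552075 -89.3376441   60.5492671 ]
 [ 80.36209419 -80.45228274  83.81377278]]
0 [array([384., 186.]), array([562., 177.]), array([588., 325.])]
0.1 [array([385., 197.]), array([565., 197.]), array([591., 347.])]
0.2 [array([384., 208.]), array([564., 217.]), array([591., 370.])]
```

View pics/s4.png

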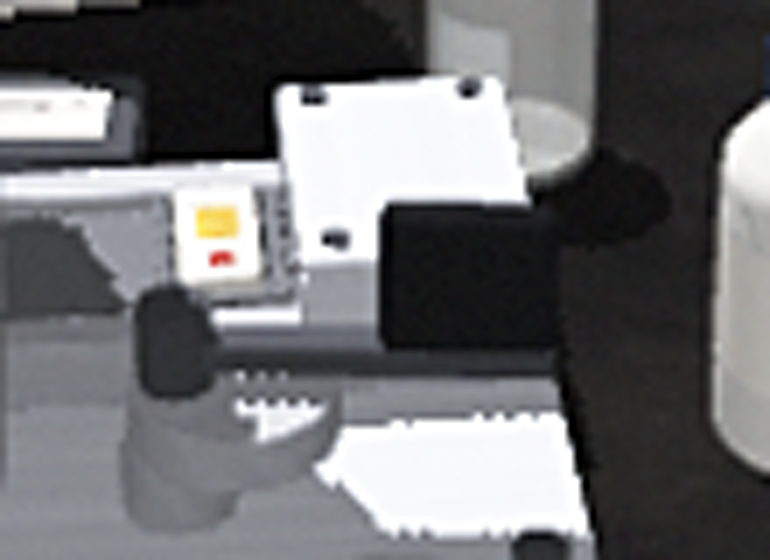

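The side crop shows the fin's top edge from (384,205) to about (560,212), where 0 rad predicts 186 to 177 and 0.2 rad predicts 208 to 217. The depth fit gives 0.147 rad, so the lever is about 0.13 rad short. I'll return and nudge it about 8 mm more.

```bash
python3 -c "
from jig import *
print(lev(0,-45,z=159),lev(0,-45),lev(0,-20),lev(0,-12))"
```

```text
([0.31, -0.454, -0.0], np.float64(-0.002)) ([0.31, -0.454, -0.248], np.float64(-0.002)) ([0.334, -0.396, -0.248], np.float64(-0.002)) ([0.341, -0.378, -0.248], np.float64(-0.002))
```

```bash
python3 -m creep '[0,0,0,0.31,-0.454,0,0, 0,0,0,0.31,-0.454,0,0, 0,0,0,0.31,-0.454,0,0, 0,0,0,0.31,-0.454,0,0, 0,0,0,0.31,-0.454,0,0, 0,0,0,0.31,-0.454,0,0, 0,0,0,0.31,-0.454,-0.12,0, 0,0,0,0.31,-0.454,-0.248,0, 0,0,0,0.31,-0.454,-0.248,0, 0,0,0,0.322,-0.425,-0.248,0, 0,0,0,0.334,-0.396,-0.248,0, 0,0,0,0.337,-0.387,-0.248,0, 0,0,0,0.34,-0.38,-0.248,0, 0,0,0,0.341,-0.378,-0.248,0, 0,0,0,0.341,-0.378,-0.248,0, 0,0,0,0.341,-0.378,-0.248,0]' && python3 -m creep '[0,0,0,-0.03,-0.075,0,0, 0,0,0,-0.03,-0.075,0.12,0, 0,0,0,-0.03,-0.075,0.248,0, 0,0,0,-0.03,-0.075,0.248,0, 0,0,0,-0.341,0.378,0.248,0, 0,0,0,-0.341,0.378,0.248,0, 0,0,0,-0.341,0.378,0.248,0, 0,0,0,-0.341,0.378,0.248,0, 0,0,0,-0.341,0.378,0.248,0, 0,0,0,-0.341,0.378,0.248,0]'
cat > ang.py <<'E'
from jig import *
q=np.load('q.npy')
def jp(d,y0,y1,x0,x1):
    ys,xs=np.mgrid[y0:y1,x0:x1]; Z=d['depth'][y0:y1,x0:x1]
    c=np.stack([(xs-d['cx'])/d['fx']*Z,(ys-d['cy'])/d['fy']*Z,Z,np.ones_like(Z)],-1)@np.linalg.inv(d['camera_from_world']).T
    p=c[...,:3]-[q[0],q[1],0]; cs,sn=np.cos(q[2]),np.sin(q[2])
    return np.stack([p[...,0]*cs+p[...,1]*sn,-p[...,0]*sn+p[...,1]*cs,p[...,2]],-1)*1000,Z>0
d=grab('side');J,v=jp(d,200,340,200,400)
r=np.hypot(J[...,0]-5.5,J[...,1]+75)
f=J[v&(J[...,2]>60)&(J[...,2]<84)&(r>38)&(r<82)&(J[...,1]<-45)]
print('fin',len(f),f.mean(0),np.polyfit(f[:,0],f[:,1],1))
g=J[v&(J[...,2]>18)&(J[...,2]<43)&(J[...,0]>40)&(J[...,0]<80)&(abs(J[...,1]+38)<6)]
print('cover side',len(g),g.mean(0),np.polyfit(g[:,0],g[:,1],1))
e=J[v&(J[...,2]>50)&(J[...,2]<62)&(abs(J[...,1])<60)&(J[...,0]<-40)&(J[...,0]>-110)]
print('plate x',len(e),np.percentile(e,[2,50,98],axis=0).round(1).tolist())
E
python3 ang.py
```

```text
clock: 10.72
position: [0.5198, -0.3506, 0.0598]
tool_rot: [-3.141, 0.001, -0.39]
contact_force: [0.1, 0.4, 0.2]
width: -0.0004
gripper_force: 0.1
clock: 11.98
position: [0.3838, -0.1996, 0.159]
tool_rot: [3.142, 0.0, -0.389]
contact_force: [0.8, -0.6, -0.2]
width: 0.0001
gripper_force: 0.0
fin 383 [ 63.47313117 -80.00489598  72.29003606] [-4.56616022e-02 -7.71066111e+01]
cover side 41 [ 44.42044042 -34.9337454   36.56486122] [  0.06629054 -37.87840057]
plate x 107 [[-85.3, -36.3, 50.8], [-77.9, -28.9, 59.2], [-75.3, 35.2, 62.0]]
```

The cam is now within about 0.05 rad of straight forward. Next is the slide: drop behind the plate, then push.

```bash
python3 -c "
from jig import *
q=np.load('q.npy')
for x,z in((-122,159),(-122,34),(-100,34),(-85,34),(-75,34),(-71,34)): print(x,z,rel(W(q,(x,0,z)),q[2]))"
```

```text
-122 159 ([-0.009, 0.002, 0.0], np.float64(-0.002))
-122 34 ([-0.009, 0.002, -0.312], np.float64(-0.002))
-100 34 ([0.042, -0.019, -0.312], np.float64(-0.002))
-85 34 ([0.077, -0.033, -0.312], np.float64(-0.002))
-75 34 ([0.1, -0.043, -0.312], np.float64(-0.002))
-71 34 ([0.109, -0.047, -0.312], np.float64(-0.002))
```

```bash
python3 -m creep '[0,0,0,-0.009,0.002,-0.15,0, 0,0,0,-0.009,0.002,-0.312,0, 0,0,0,-0.009,0.002,-0.312,0, 0,0,0,0.015,-0.008,-0.312,0, 0,0,0,0.042,-0.019,-0.312,0, 0,0,0,0.054,-0.024,-0.312,0, 0,0,0,0.066,-0.028,-0.312,0, 0,0,0,0.077,-0.033,-0.312,0, 0,0,0,0.085,-0.036,-0.312,0, 0,0,0,0.093,-0.04,-0.312,0, 0,0,0,0.093,-0.04,-0.312,0]'; python3 ang.py
python3 -c "
from jig import *
print(robot.read_state()['contact_force'])
q=np.load('q.npy')
for x in(-78,-72,-68): print(rel(W(q,(x,0,34)),q[2]))"
```

```text
clock: 13.4
position: [0.4214, -0.2156, 0.0345]
tool_rot: [-3.141, -0.001, -0.39]
contact_force: [-0.8, 0.3, -0.4]
width: -0.0002
gripper_force: 0.1
fin 396 [ 63.38009903 -79.89056409  72.516526  ] [-4.45310673e-02 -7.70681806e+01]
cover side 40 [ 44.29772347 -34.82842493  36.36909542] [  0.0514691  -37.10838873]
plate x 156 [[-88.0, -36.7, 50.3], [-64.9, -9.1, 58.1], [-57.4, 28.4, 62.0]]
[-0.61551521 -0.55050821  0.20618715]
([-0.001, -0.0, -0.001], np.float64(-0.002))
([0.013, -0.006, -0.001], np.float64(-0.002))
([0.023, -0.01, -0.001], np.float64(-0.002))
```

The slide has moved most of the way, with the cam undisturbed. I'll creep in with small steps and watch the force.

```bash
python3 -m creep '[0,0,0,0.005,-0.002,0,0, 0,0,0,0.009,-0.004,0,0, 0,0,0,0.014,-0.006,0,0, 0,0,0,0.014,-0.006,0,0]'; python3 -m creep '[0,0,0,0.003,-0.001,0,0, 0,0,0,0.003,-0.001,0,0]'
```

```text
clock: 13.95
position: [0.4268, -0.2179, 0.0344]
tool_rot: [-3.142, -0.0, -0.39]
contact_force: [-0.5, 1.3, -0.2]
width: -0.0
gripper_force: 0.4
clock: 14.2
position: [0.427, -0.2181, 0.0344]
tool_rot: [3.141, 0.001, -0.39]
contact_force: [-3.8, 3.7, 3.3]
width: 0.0
gripper_force: 2.3
```

```bash
python3 -m creep '[0,0,0,0.003,-0.001,0,0, 0,0,0,0.003,-0.001,0,0]'; python3 -m creep '[0,0,0,0.003,-0.001,0,0, 0,0,0,0.003,-0.001,0,0]'; python3 ang.py
```

```text
clock: 14.45
position: [0.427, -0.2181, 0.0343]
tool_rot: [3.141, 0.004, -0.39]
contact_force: [-7.5, 4.1, 6.2]
width: -0.0001
gripper_force: 4.2
clock: 14.7
position: [0.427, -0.2182, 0.0341]
tool_rot: [3.141, 0.006, -0.39]
contact_force: [-10.0, 6.5, 9.7]
width: -0.0
gripper_force: 6.0
fin 382 [ 63.38158973 -79.87822367  72.39867622] [-4.85400004e-02 -7.68016813e+01]
cover side 38 [ 44.53817935 -35.25897473  36.61237733] [ -0.06955815 -32.16098144]
plate x 155 [[-81.2, -36.2, 50.8], [-58.0, -11.4, 57.6], [-51.2, 29.4, 61.9]]
```

The fingers have met a hard stop, and the plate's front is at x = -51, the rail ends. I'll back off, rise and verify.

```bash
python3 -m creep '[0,0,0,-0.03,0.013,0,0, 0,0,0,-0.1,0.042,0,0, 0,0,0,-0.1,0.042,0.15,0, 0,0,0,-0.1,0.042,0.3,0, 0,0,0,-0.1,0.042,0.35,0, 0,0,0,-0.1,0.042,0.35,0]'; python3 ang.py; python3 - <<'E'
from h import *
d=grab('side');cv2.imwrite('pics/s5.png',cv2.resize(d['color'][200:330,180:390,::-1],None,fx=3.8,fy=3.8,interpolation=cv2.INTER_CUBIC))
E
```

```text
clock: 15.5
position: [0.3917, -0.2027, 0.1764]
tool_rot: [-3.141, -0.006, -0.39]
contact_force: [-1.2, 0.1, -0.8]
width: 0.0004
gripper_force: 0.0
fin 387 [ 63.56702481 -80.04574744  72.32656546] [-4.59803179e-02 -7.71229154e+01]
cover side 41 [ 44.17424584 -35.15890988  36.10873181] [  0.07136553 -38.31142846]
plate x 99 [[-61.3, -36.0, 50.3], [-54.8, -29.6, 58.3], [-51.3, 35.8, 61.9]]
```

View pics/s5.png

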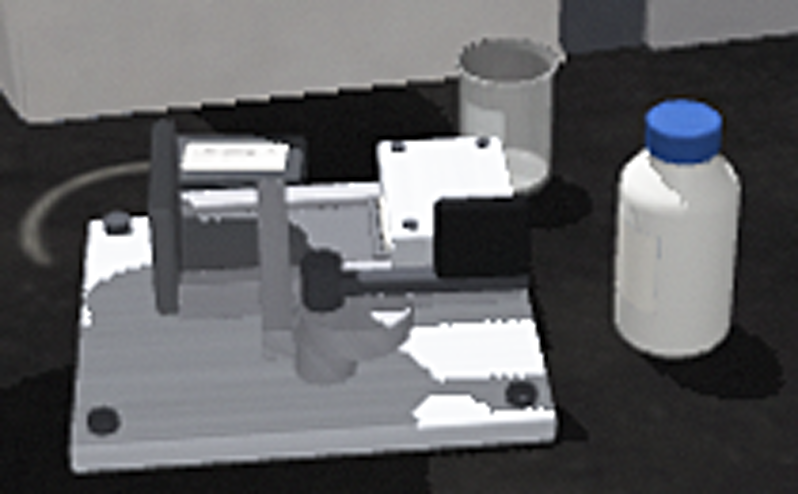

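The plate (165,215) is up against the rail ends and the chip has gone under the cover. The lever points forward, with its fin at (480,237), and the bottle, beaker and case have not moved.

```bash
python3 -c "
from rig import robot
print(robot.close_job())"
```

```text
the job is handed in; nothing more can be done
None
```

The chip is docked: I turned the cam to about 0.05 rad off straight forward, then pushed the slide home with the plate against the rail ends, and handed the job in at about 16 s; no verdict was returned.

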